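Swap the packs at the camera and drone charging station

TASK

The video charger has finished: take the charged video pack (green dot) out of it and put it in the empty pocket of the orange case, then put the three flat packs (red dots) on charge, each in the charger made for it, lying flat on the pocket's floor with its gold contacts at the charger's gold-contact end. Set the packs down gently, without dropping them, and leave the coffee cup and the glue stick where they stand.

Things in the scene. Friction and masses are not known exactly. Their poses are not given: they have to be found in the camera images.
- charged_video_pack: Charcoal-grey, long battery pack, 71 x 38 x 28 mm (x, y, z), about 140 g, a green round sticker on its label. Origin: centre of its underside. +x points to the contact end (black band across the top with three gold strips); z up. Starts in the pocket of video_charger, with 19 mm of its height above the rim.
- flat_video_pack: Charcoal-grey, long battery pack, 71 x 38 x 28 mm (x, y, z), about 140 g, a red round sticker on its label. Origin: centre of its underside. +x points to the contact end (black band across the top with three gold strips); z up. Lies on the desk. Fits video_charger.
- flat_action_pack: Blue, small battery pack, 46 x 32 x 19 mm (x, y, z), about 50 g, a red round sticker on its label. Origin: centre of its underside. +x points to the contact end (black band across the top with three gold strips); z up. Lies on the desk. Fits action_charger.
- flat_drone_pack: Silver-grey, large battery pack, 94 x 42 x 36 mm (x, y, z), about 220 g, a red round sticker on its label. Origin: centre of its underside. +x points to the contact end (black band across the top with three gold strips); z up. Lies on the desk. Fits drone_charger.
- video_charger: Charcoal-grey drop-in charger, 128 x 63 mm, fixed. Origin: on the desk under its middle; +x to its contact end (three gold contacts), row of green lamps at the -x end. Pocket 78 x 45 mm, 7 mm more each way than its pack, centre 12 mm toward +x; floor 6 mm, rim 15 mm above the desk; inner rim edge bevelled 5 mm at 45 degrees, below it 4 mm of upright wall. Holds charged_video_pack at the start.
- action_charger: Blue drop-in charger, 103 x 57 mm, fixed. Origin: on the desk under its middle; +x to its contact end (three gold contacts), row of dim amber lamps at the -x end. Pocket 53 x 39 mm, 7 mm more each way than its pack, centre 12 mm toward +x; floor 6 mm, rim 13 mm above the desk; inner rim edge bevelled 5 mm at 45 degrees, below it 2 mm of upright wall. Empty at the start.
- drone_charger: Silver-grey drop-in charger, 151 x 67 mm, fixed. Origin: on the desk under its middle; +x to its contact end (three gold contacts), row of dim amber lamps at the -x end. Pocket 101 x 49 mm, 7 mm more each way than its pack, centre 12 mm toward +x; floor 6 mm, rim 16 mm above the desk; inner rim edge bevelled 5 mm at 45 degrees, below it 5 mm of upright wall. Empty at the start.
- battery_case: Open orange hard case with grey foam, fixed. Origin: on the desk under the middle of its 104 x 108 mm tray; +x to the lid, folded flat beyond it (12 mm high). Empty 78 x 45 mm pocket (x by y) for a video pack, either way round, centre 19 mm toward -y; floor 5 mm, rim 14 mm above the desk, bevelled as in the chargers; outer wall 15 mm high. Three memory cards lie in the +y side.
- cup: White cup of coffee on a saucer at the right of the work, 86 x 111 x 56 mm, loose; origin under its middle. Bystander. A fixed wall shelf (underside 0.41 m, top 0.46 m above the desk) overhangs the back of the desk: its near left corner is at x 0.71, y 0.01 m, its front edge runs from there to x 0.98, y -0.46; keep the wrist clear of it.
- glue_stick: Red and white glue stick standing upright on the desk at the right of the work, 26 mm diameter, 90 mm high, loose; origin under its middle. Bystander.

How it is judged:
By the outcome, as a careful person would: the job done as asked, in the order asked, and still so for the second after the job is handed in, with the robot touching nothing.
It also fails if it takes over 106 s, if anything falls off the work surface, if the arm or the gripper's body presses on something with over 40 N, if the wrist force passes 120 N, or if a joint passes its speed limit or range.

ROBOT

A 6-joint arm with a two-finger parallel gripper is mounted at the origin on a cart in front of the work surface, level with it; the furniture and walls round the work are solid. World frame = base frame: x ahead of the robot, y to its left, z up, the work surface at z = 0. Lengths are in m, angles in rad, forces in N, time in s.
With the tool pointing down it reaches from about 0.35 to 0.875 m from the base axis. Payload 4.2 kg.
Tool frame: the origin (TCP) lies midway between the tips of the shut fingers; the grasp point (between the pads) lies 19 mm behind it; z points along the fingers, y is the line along which they close (so a half turn about z gives the same grasp; the last joint's range is limited). The gripper opens to 85 mm and grips with 20 to 120 N. Pads are 22 mm wide; open, the fingers measure 114 mm over their backs; the gripper's body (76 mm by 85 mm) begins 54 mm behind the grasp point. The pads swing forward as they close: fully open they stand 13 mm farther back than shut.
Start: joints at [-0.974, 0.385, 0.008, 0, -1.194, -0.259], TCP at [0.207, -0.59, 0.231] pointing down, gripper open.
Joint ranges: [-3.14, 3.14], [-1.21, 2.06], [-1.07, 1.41], [-3.16, 2.05], [-2.99, -0.16], [-3.1, 3.1]. Speed limits (rad/s): [2.79, 2.79, 3.14, 3.14, 3.14, 3.14].

INTERFACE

Orientations are given as a unit quaternion [w, x, y, z].
In Python, from rig import state, read_camera, camera_params, job_done gives the robot as it stands.
- The arm moves only by the tool servo_tool, never from a script. Its argument "targets" is a list of rows, each a list of 7 numbers: the finger opening in mm, from 0 to 85.4, then the shift along the tool's x, y, z in units of 40 mm (1.0 is 40 mm), then the turn, a rotation vector about the tool's x, y, z in units of 6 degrees (1.0 is 6 degrees). A call has 1 to 20 rows; each row is the pose to reach, as a shift and turn from the pose commanded when the call began, along the tool's axes at that moment; what a row does not reach only later rows make up. A row lasts 1/8 s, in which the tool goes at most 62.5 mm and 10.7 degrees, less where a joint would pass 70% of its speed; a pose out of reach is approached as far as the arm can. A call with a gripper value outside its range is refused whole. The fingers move at their own pace and stop on an object; "newtons" is the grip in N (left out, the last holds). Time passes only in rows, so rows that repeat a pose let the fingers close. It gives the time, the measured TCP pose, the force, the opening and the grip force at its end, in the units of the state.
- state(): the state, without advancing time (a new reading comes with each control period).
- read_camera(name): name is "scene" or "top" or "wrist"; returns (picture, depth): 480x640x3 uint8, red, green, blue; 480x640 float32, m along the optical axis (not along the pixel's ray), 0 where there is no reading.
- camera_params(name): a dict with "fx", "fy", "cx", "cy" (pixels), "rvec" (rotation vector, rad) and "tvec" (3), from world to camera coordinates, as OpenCV has them. Camera axes: x right, y down, z forward; pixel columns grow to the right and rows downward; lengths in m; the calibration is good to about 2 mm. A picture is of the moment at which its call begins: read the wrist's pose just before it. camera_params takes no time and is no camera call; for the wrist camera it gives the pose at the moment of the call.
- job_done(): hands the job in; it is judged then, once.
The state is a dict: "t": time; "joints": joint angles; "qd": joint speeds; "effort": joint torques, N m; "tool_pos": TCP position; "ee_rot": TCP orientation; "force": force on the tool from outside, world axes, zero at the start; "wrist_torque": the same for the moment, N m; "width": finger opening in m; "grip_force": force on a finger pad.
Only numpy, scipy, OpenCV 4.12 (cv2) and the standard library are available. Lean on these libraries where they do the work, as an engineer would, in place of code of your own. Each camera call takes 0.05 s, during which the arm holds its last target. There are 200 camera calls.

## Working session

There is one attempt and no reset: what is moved stays moved. The work goes in short steps, Python scripts to look and compute and a tool call to move; the robot and the scene stay as the last step left them, time stands still between calls to the robot, and variables do not carry over. Pictures are saved under pics/ and viewed, at most 14 in all, crops included, and the job is handed in when it is done.

Besides the shell and the picture viewer there is one more tool, called after ">>>" by a JSON object that holds its "name" and its "arguments". servo_tool: Moves the arm, as the interface text tells. Its arguments: {"type":"object","properties":{"targets":{"type":"array","items":{"type":"array","items":{"type":"number"}}},"newtons":{"type":"number"}},"required":["targets"]}

```bash
mkdir -p pics
cat > h.py <<'E'
import numpy as np, cv2
from rig import state, read_camera, camera_params, job_done
def cam(n):
    p=camera_params(n); R=cv2.Rodrigues(np.array(p['rvec'],float))[0]; return p,R,np.array(p['tvec'],float).ravel()
def ray(n,uv,z,c=None):
    p,R,t=c or cam(n); uv=np.atleast_2d(uv).astype(float)
    d=np.c_[(uv[:,0]-p['cx'])/p['fx'],(uv[:,1]-p['cy'])/p['fy'],np.ones(len(uv))]@R
    o=-R.T@t; s=(z-o[2])/d[:,2]; return o+d*s[:,None]
def cloud(n,dep,c=None):
    p,R,t=c or cam(n); v,u=np.mgrid[:480,:640]
    P=np.stack([(u-p['cx'])/p['fx']*dep,(v-p['cy'])/p['fy']*dep,dep],-1); return (P-t)@R
E
python3 - <<'E'
from h import *
for n in('scene','top'):
    im,d=read_camera(n); cv2.imwrite(f'pics/{n}0.png',im[...,::-1]); np.savez(f'{n}0.npz',im=im,d=d)
    p,R,t=cam(n); print(n,p['fx'],-R.T@t,R[2])
print(state())
E
```

```text
scene 624.9724571753303 [-0.10901754  0.6772617   0.75034711] [ 0.52240598 -0.65533596 -0.5455518 ]
top 448.7027663492487 [ 0.45882188 -0.17175827  0.90822689] [ 0.13722293  0.02944958 -0.99010231]
{'t': 0.1, 'joints': array([-9.74412326e-01,  3.85469929e-01,  6.75929630e-03, -4.18772191e-04,
       -1.19398939e+00, -2.58614831e-01]), 'qd': array([ 0.00112617, -0.00436737,  0.00282833, -0.00054567,  0.00148152,
        0.000311  ]), 'effort': array([-5.68900177e-04, -3.93318808e+01,  1.88929135e+01,  4.19797584e+00,
       -2.58970751e-03,  3.24293275e-06]), 'tool_pos': array([ 0.20696389, -0.58918829,  0.230338  ]), 'ee_rot': array([-2.17525563e-04, -1.68006697e-01,  9.85785375e-01,  9.46878243e-04]), 'force': array([ 0.95062254,  0.46195702, -0.84468088]), 'wrist_torque': array([ 0.03579368,  0.05445431, -0.04542462]), 'grip_force': 0.0, 'width': 0.08521689992866262}
```

View pics/top0.png

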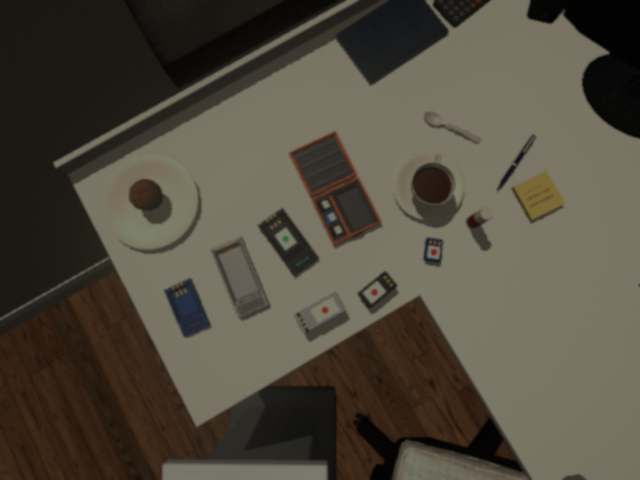

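View pics/scene0.png

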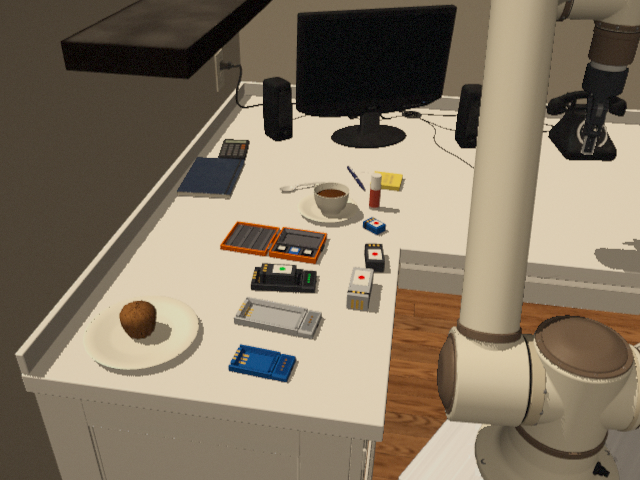

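The top view has the case at about (335,190), video charger (289,241) with its contacts at the upper left, drone charger (240,277) and action charger (187,307). The flat packs are drone (321,312), video (377,290) and action (433,251). The cup is at (432,185) and the glue stick at (480,217).

Run:
```python
from h import *
z=np.load('top0.npz'); im,d=z['im'],z['d']
cv2.imwrite('pics/topc.png',cv2.resize(im[130:340,160:500,::-1],None,fx=2.3,fy=2.3,interpolation=cv2.INTER_CUBIC))
P=cloud('top',d)
print('desk z',np.median(P[330:380,180:230,2]), np.median(P[150:170,230:280,2]))
H=P[...,2]; 
for nm,(u,v),zt in [('case',(347,211),.015),('vch',(289,241),.015),('dch',(240,277),.016),('ach',(187,307),.013),('dp',(321,312),.036),('vp',(377,290),.028),('ap',(433,251),.019)]:
    m=((H>.006)&(d>0)).astype(np.uint8); n,l=cv2.connectedComponents(m)
    k=l[v-3:v+4,u-3:u+4]; k=np.bincount(k[k>0]).argmax() if (k>0).any() else 0
    if not k: print(nm,'none'); continue
    m=l==k; Q=P[m]; r=cv2.minAreaRect(Q[:,:2].astype(np.float32)*1000); print(nm,m.sum(),np.round(r[0],1),np.round(r[1],1),round(r[2],1),'ztop',np.percentile(Q[:,2],[50,90]).round(4))
hsv=cv2.cvtColor(im,cv2.COLOR_RGB2HSV)
for nm,m in (('red',((hsv[...,0]<8)|(hsv[...,0]>172))&(hsv[...,1]>150)&(hsv[...,2]>110)),('green',(abs(hsv[...,0].astype(int)-65)<20)&(hsv[...,1]>120)&(hsv[...,2]>70))):
    n,l,s,c=cv2.connectedComponentsWithStats(m.astype(np.uint8))
    for i in range(1,n):
        if s[i,4]>4: print(nm,c[i].round(1),s[i,4],P[l==i].mean(0).round(4))
```

```text
desk z 5.49753476175686e-05 -0.00011596226195395837
case 4059 [ 691.5 -176.9] [219.6 108.1] 25.2 ztop [0.0106 0.0152]
vch 1888 [579.8 -82.3] [128.8  63. ] 36.0 ztop [0.015  0.0352]
dch 1960 [508.   14.5] [151.2  67.8] 23.5 ztop [0.013  0.0164]
ach 1227 [448.2 119.7] [104.1  58.4] 24.9 ztop [0.0107 0.0137]
dp 1070 [ 438.2 -146.8] [42.  93.8] 28.8 ztop [0.0361 0.0381]
vp 730 [ 483.  -259.4] [38.3 71. ] 39.0 ztop [0.0281 0.03  ]
ap 403 [ 561.5 -372.5] [32.4 46.1] 81.3 ztop [0.0191 0.0212]
red [433.4 251.9] 17 [ 0.5561 -0.3712  0.0202]
red [374.1 291.7] 16 [ 0.4779 -0.2523  0.0288]
red [324.5 309.7] 14 [ 0.4434 -0.156   0.0365]
green [285.  238.3] 7 [ 0.5825 -0.0784  0.0349]
```

View pics/topc.png

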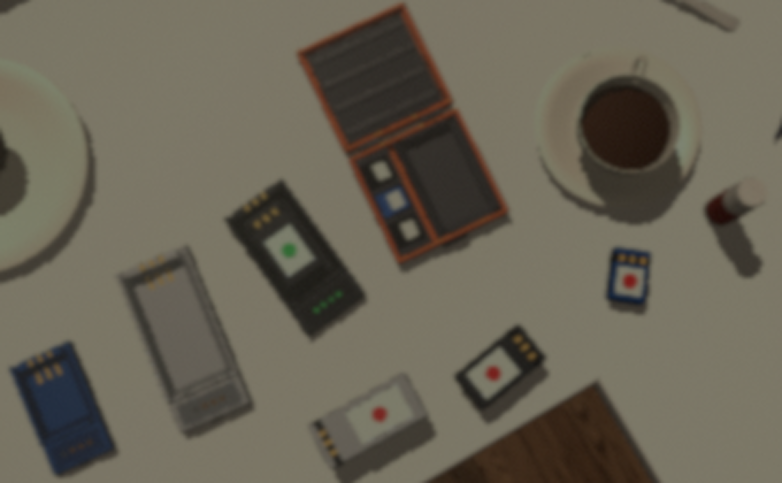

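All seven items are located from the top depth, and the enlarged crop shows which end the contacts are on for each. Next I'll work out the charged pack's own pose, add a move-row helper, and move over the pack.

```bash
cat >> h.py <<'E'
from scipy.spatial.transform import Rotation as Ro
def row(x,y,z,psi,s=None):
    "shift (40 mm) and turn (6 deg) in tool axes from now to TCP (mm) with closing axis at psi deg, pointing down"
    s=s or state(); w,a,b,c=s['ee_rot']; R=Ro.from_quat([a,b,c,w])
    n=np.radians(psi); ey=[np.cos(n),np.sin(n),0]; ez=[0,0,-1.]; ex=np.cross(ey,ez)
    T=Ro.from_matrix(np.c_[ex,ey,ez]); sh=R.inv().apply(np.array([x,y,z])/1000-s['tool_pos'])/.04
    rv=np.degrees((R.inv()*T).as_rotvec())/6
    print('row',sh.round(3).tolist(),rv.round(3).tolist())
def where():
    s=state(); w,a,b,c=s['ee_rot']; e=Ro.from_quat([a,b,c,w]).apply([0,1,0])
    print('t',round(s['t'],2),'tcp',(s['tool_pos']*1000).round(1),'psi',np.degrees(np.arctan2(e[1],e[0])).round(1),'j',s['joints'].round(2),'F',s['force'].round(1),'w',round(s['width']*1000,1),s['grip_force'])
def rect(P,m):
    Q=P[m]; r=cv2.minAreaRect(Q[:,:2].astype(np.float32)*1000); return [np.round(r[0],1).tolist(),np.round(r[1],1).tolist(),round(r[2],1),'zmed',np.median(Q[:,2]).round(4)]
E
python3 - <<'E'
from h import *
z=np.load('top0.npz');P=cloud('top',z['d']); m=(P[...,2]>.022)&(abs(P[...,0]-.585)<.06)&(abs(P[...,1]+.078)<.06)
print(rect(P,m)); z=np.load('scene0.npz');P=cloud('scene',z['d'])
m=(P[...,2]>.030)&(abs(P[...,0]-.585)<.06)&(abs(P[...,1]+.078)<.06); print('scene',rect(P,m))
m=(P[...,2]>.022)&(abs(P[...,0]-.483)<.05)&(abs(P[...,1]+.259)<.05); print('scene vp',rect(P,m))
row(590,-75,200,126)
E
```

```text
[[589.1, -74.6], [71.3, 37.9], 35.5, 'zmed', np.float64(0.0342)]
scene [[585.6, -72.4], [71.4, 42.2], 33.7, 'zmed', np.float64(0.0319)]
scene vp [[479.4, -257.5], [37.8, 74.7], 38.8, 'zmed', np.float64(0.0256)]
row [-13.293, 8.956, 0.774] [0.019, 0.002, -2.776]
```

>>> {"name": "servo_tool", "arguments": {"targets": [[85, -13.3, 8.95, 0.77, 0, 0, -2.78], [85, -13.3, 8.95, 0.77, 0, 0, -2.78], [85, -13.3, 8.95, 0.77, 0, 0, -2.78], [85, -13.3, 8.95, 0.77, 0, 0, -2.78], [85, -13.3, 8.95, 0.77, 0, 0, -2.78], [85, -13.3, 8.95, 0.77, 0, 0, -2.78], [85, -13.3, 8.95, 0.77, 0, 0, -2.78], [85, -13.3, 8.95, 0.77, 0, 0, -2.78], [85, -13.3, 8.95, 0.77, 0, 0, -2.78], [85, -13.3, 8.95, 0.77, 0, 0, -2.78], [85, -13.3, 8.95, 0.77, 0, 0, -2.78], [85, -13.3, 8.95, 0.77, 0, 0, -2.78], [85, -13.3, 8.95, 0.77, 0, 0, -2.78], [85, -13.3, 8.95, 0.77, 0, 0, -2.78]]}}

```text
t: 1.85
tool_pos: [0.5897, -0.0769, 0.2008]
ee_rot: [0.0, -0.308, 0.951, 0.0]
force: [-0.4, 0.8, 0.2]
width: 0.0849
grip_force: 0.0
```

```bash
cat > w.py <<'E'
import sys
from h import *
where(); c=cam('wrist'); im,d=read_camera('wrist'); cv2.imwrite(f'pics/{sys.argv[1]}.png',im[...,::-1]); np.savez(f'{sys.argv[1]}.npz',im=im,d=d)
P=cloud('wrist',d,c); print('cam',-c[1].T@c[2],c[1][2])
g=(P[...,2]>-.004)&(P[...,2]<.004)&(d>0); print('desk z',np.median(P[g][:,2]) if g.any() else None)
np.save(f'{sys.argv[1]}P.npy',P)
E
python3 w.py w1
```

```text
t 1.85 tcp [589.7 -76.9 200.8] psi 125.9 j [ 0.14  0.36 -0.12 -0.   -1.1  -1.09] F [-0.4  0.8  0.2] w 84.9 0.0
cam [ 0.53662878 -0.11620231  0.34293425] [ 0.21478284  0.15530838 -0.96423422]
desk z -0.0005820496248298714
```

View pics/w1.png

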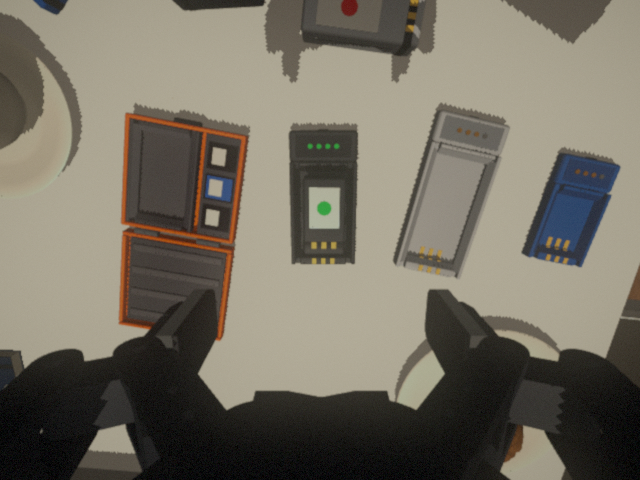

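The wrist view shows the case pocket at (165,175), the charged pack (324,205), the drone charger (455,190) and the action charger (572,205). I'll measure all of them here and compare with the top camera.

```bash
cat > m.py <<'E'
from h import *
P=np.load('w1P.npy'); H=P[...,2]
T=cloud('top',np.load('top0.npz')['d'])
def near(P,x,y,r): return (np.hypot(P[...,0]-x,P[...,1]-y)<r)
def comp(P,m):
    n,l,s,c=cv2.connectedComponentsWithStats(m.astype(np.uint8)); return l==1+s[1:,4].argmax()
for nm,A in(('wrist',P),('top',T)):
    H=A[...,2]
    print(nm,'charged',rect(A,comp(A,near(A,.588,-.075,.06)&(H>.024)&(H<.05))))
    for k,x,y,r in(('vch',.580,-.082,.085),('dch',.508,.0145,.095),('ach',.448,.12,.075)):
        print(' ',k,rect(A,comp(A,near(A,x,y,r)&(H>.006)&(H<.05))))
    for k,x,y,zt,f in(('case',.647,-.219,.014,.005),('dch',.519,.019,.016,.006),('ach',.459,.125,.013,.006)):
        m=comp(A,near(A,x,y,.065)&(abs(H-f)<.0022)); print('  floor',k,rect(A,m),m.sum())
    k=comp(A,(np.hypot(A[...,0]-.66,A[...,1]+.19)<.15)&(H>.0135)&(H<.03)); print('  case wall',rect(A,k))
E
python3 m.py
```

```text
wrist charged [[590.1, -74.4], [70.8, 37.5], 35.2, 'zmed', np.float64(0.0335)]
  vch [[580.9, -82.2], [128.0, 63.2], 36.0, 'zmed', np.float64(0.0142)]
  dch [[509.3, 14.3], [151.8, 67.8], 23.6, 'zmed', np.float64(0.0137)]
  ach [[449.2, 119.4], [103.8, 58.8], 24.4, 'zmed', np.float64(0.0107)]
  floor case [[653.0, -217.3], [78.4, 45.5], 25.6, 'zmed', np.float64(0.0047)] 3873
  floor dch [[520.3, 20.7], [101.6, 48.5], 23.7, 'zmed', np.float64(0.0054)] 5007
  floor ach [[461.7, 126.0], [75.9, 43.3], 24.3, 'zmed', np.float64(0.0055)] 2285
  case wall [[644.1, -199.5], [104.7, 108.1], 25.4, 'zmed', np.float64(0.0143)]
top charged [[589.1, -74.6], [71.3, 37.9], 35.5, 'zmed', np.float64(0.0342)]
  vch [[579.8, -82.3], [128.8, 63.0], 36.0, 'zmed', np.float64(0.015)]
  dch [[508.0, 14.5], [151.2, 67.8], 23.5, 'zmed', np.float64(0.013)]
  ach [[448.2, 119.7], [104.1, 58.4], 24.9, 'zmed', np.float64(0.0107)]
  floor case [[652.4, -217.1], [79.6, 46.3], 26.8, 'zmed', np.float64(0.0051)] 696
  floor dch [[519.5, 20.3], [101.5, 49.3], 23.0, 'zmed', np.float64(0.006)] 991
  floor ach [[458.1, 125.4], [57.7, 44.4], 23.3, 'zmed', np.float64(0.006)] 457
  case wall [[645.4, -198.4], [117.1, 107.6], 25.3, 'zmed', np.float64(0.015)]
```

```bash
python3 -c "
from h import *
row(589.8,-74.5,17,125.4)"
```

```text
row [-0.031, 0.047, 4.597] [-0.001, 0.003, 0.089]
```

>>> {"name": "servo_tool", "arguments": {"targets": [[65, -0.03, 0.05, 1.5, 0, 0, 0.09], [65, -0.03, 0.05, 2.8, 0, 0, 0.09], [65, -0.03, 0.05, 3.7, 0, 0, 0.09], [65, -0.03, 0.05, 4.3, 0, 0, 0.09], [65, -0.03, 0.05, 4.6, 0, 0, 0.09], [65, -0.03, 0.05, 4.6, 0, 0, 0.09], [65, -0.03, 0.05, 4.6, 0, 0, 0.09], [30, -0.03, 0.05, 4.6, 0, 0, 0.09], [30, -0.03, 0.05, 4.6, 0, 0, 0.09], [30, -0.03, 0.05, 4.6, 0, 0, 0.09], [30, -0.03, 0.05, 4.6, 0, 0, 0.09], [30, -0.03, 0.05, 4.6, 0, 0, 0.09], [30, -0.03, 0.05, 4.6, 0, 0, 0.09]], "newtons": 50}}

```text
t: 3.52
tool_pos: [0.591, -0.0731, 0.0178]
ee_rot: [0.001, -0.305, 0.952, -0.0]
force: [-1.4, 1.2, 5.9]
width: 0.0368
grip_force: 52.0
```

```bash
python3 -c "
from h import *
where();row(589.8,-74.5,17,125.4)"
```

```text
t 3.52 tcp [591.  -73.1  17.8] psi 125.5 j [ 0.15  0.56 -0.31  0.   -0.7  -1.1 ] F [-1.4  1.2  5.9] w 36.8 51.98259472846985
row [0.045, -0.011, 0.019] [-0.011, 0.015, 0.02]
```

```bash
python3 -c "
from h import *
row(654,-216.6,95,115.5);row(654,-216.6,30,115.5);row(654,-216.6,17,115.5)"
```

```text
row [0.799, -3.837, -1.928] [-0.009, 0.016, 1.67]
row [0.802, -3.836, -0.303] [-0.009, 0.016, 1.67]
row [0.802, -3.835, 0.022] [-0.009, 0.016, 1.67]
```

>>> {"name": "servo_tool", "arguments": {"targets": [[30, 0, 0, -0.25, 0, 0, 0], [30, 0, 0, -0.7, 0, 0, 0], [30, 0, 0, -1.3, 0, 0, 0], [30, 0.05, -0.3, -1.8, 0, 0, 0.15], [30, 0.2, -1.0, -1.93, 0, 0, 0.45], [30, 0.4, -1.9, -1.93, 0, 0, 0.85], [30, 0.6, -2.8, -1.93, 0, 0, 1.25], [30, 0.75, -3.5, -1.93, 0, 0, 1.55], [30, 0.8, -3.84, -1.93, 0, 0, 1.67], [30, 0.8, -3.84, -1.93, 0, 0, 1.67], [30, 0.8, -3.84, -1.93, 0, 0, 1.67]]}}

```text
t: 4.9
tool_pos: [0.6528, -0.2159, 0.0935]
ee_rot: [-0.0, -0.221, 0.975, 0.0]
force: [0.3, 0.6, -1.1]
width: 0.0369
grip_force: 51.1
```

```bash
python3 w.py w2; python3 -c "
from h import *
row(654,-216.6,28,115.5);row(654,-216.6,17,115.5)"
```

```text
t 4.9 tcp [ 652.8 -215.9   93.5] psi 115.5 j [-0.09  0.6   0.01 -0.   -0.98 -1.04] F [ 0.3  0.6 -1.1] w 36.9 51.13832116127014
cam [ 0.59371616 -0.24483432  0.23569502] [ 0.2383905   0.11443976 -0.96440319]
desk z -0.0005429525529538875
row [-0.015, -0.031, 1.643] [0.006, -0.004, 0.008]
row [-0.015, -0.031, 1.918] [0.006, -0.004, 0.008]
```

View pics/w2.png

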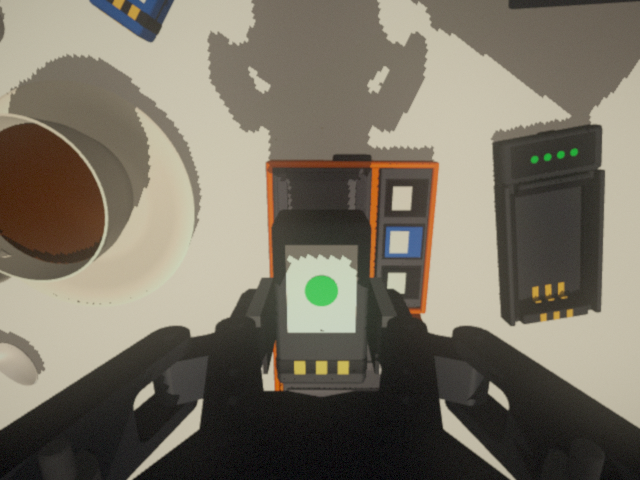

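The pack is held level over the case pocket (green dot at (321,290), contacts toward the lid). I'll measure how it sits in the hand.

```bash
python3 -c "
from h import *
P=np.load('w2P.npy');H=P[...,2];v,u=np.mgrid[:480,:640]
m=(u>272)&(u<372)&(v>205)&(v<392)&(H>.095)&(H<.125)
print(rect(P,m),m.sum())
hs=cv2.cvtColor(np.load('w2.npz')['im'],cv2.COLOR_RGB2HSV);g=(abs(hs[...,0].astype(int)-65)<20)&(hs[...,1]>120)&(u>280)&(u<370)&(v>250)&(v<330)
print(P[g].mean(0))
Q=P[m];A=np.c_[Q[:,:2]-Q[:,:2].mean(0),np.ones(len(Q))];print(np.linalg.lstsq(A,Q[:,2],rcond=None)[0])
"
```

```text
[[651.8, -216.0], [71.6, 39.9], 24.8, 'zmed', np.float64(0.1093)] 16169
[ 0.64460122 -0.22034681  0.11059655]
[0.01555664 0.0254584  0.10909159]
```

>>> {"name": "servo_tool", "arguments": {"targets": [[30, 0, -0.02, 0.6, 0, 0, 0.05], [30, 0, -0.02, 1.15, 0, 0, 0.05], [30, 0, -0.02, 1.5, 0, 0, 0.05], [30, 0, -0.02, 1.7, 0, 0, 0.05], [30, 0, -0.02, 1.82, 0, 0, 0.05], [30, 0, -0.02, 1.88, 0, 0, 0.05], [30, 0, -0.02, 1.92, 0, 0, 0.05], [30, 0, -0.02, 1.92, 0, 0, 0.05], [30, 0, -0.02, 1.92, 0, 0, 0.05]]}}

```text
t: 6.08
tool_pos: [0.6539, -0.2177, 0.0172]
ee_rot: [0.0, -0.218, 0.976, -0.0]
force: [0.3, 0.1, -0.9]
width: 0.0367
grip_force: 51.2
```

```bash
python3 -c "
from h import *
where()"
```

```text
t 6.08 tcp [ 653.9 -217.7   17.2] psi 115.2 j [-0.09  0.69 -0.05  0.   -0.83 -1.04] F [ 0.3  0.1 -0.9] w 36.7 51.17993116378784
```

>>> {"name": "servo_tool", "arguments": {"targets": [[30, 0, 0, 0.015, 0, 0, 0], [30, 0, 0, 0.03, 0, 0, 0], [30, 0, 0, 0.03, 0, 0, 0]]}}

```text
t: 6.45
tool_pos: [0.6539, -0.2177, 0.0168]
ee_rot: [0.0, -0.218, 0.976, -0.0]
force: [-1.9, 0.5, 5.6]
width: 0.0366
grip_force: 51.9
```

>>> {"name": "servo_tool", "arguments": {"targets": [[42, 0, 0, 0, 0, 0, 0], [52, 0, 0, 0, 0, 0, 0], [52, 0, 0, 0, 0, 0, 0], [52, 0, 0, 0, 0, 0, 0], [52, 0, 0, -0.5, 0, 0, 0], [52, 0, 0, -1.5, 0, 0, 0], [52, 0, 0, -2.8, 0, 0, 0], [60, 0, 0, -4, 0, 0, 0], [60, 0, 0, -4, 0, 0, 0]]}}

```text
t: 7.58
tool_pos: [0.6566, -0.2184, 0.1836]
ee_rot: [0.006, -0.218, 0.976, -0.003]
force: [0.2, 0.1, -0.1]
width: 0.0598
grip_force: 0.0
```

```bash
python3 w.py w3; python3 -c "
from h import *
row(483,-259,180,39)
P=np.load('w3P.npy');H=P[...,2]
m=(H>.022)&(H<.05)&(np.hypot(P[...,0]-.652,P[...,1]+.217)<.06);print(rect(P,m),m.sum())
Q=P[m];A=np.c_[Q[:,:2]-Q[:,:2].mean(0),np.ones(len(Q))];print(np.linalg.lstsq(A,Q[:,2],rcond=None)[0])"
```

```text
t 7.58 tcp [ 656.6 -218.4  183.6] psi 115.2 j [-0.09  0.52  0.11  0.   -1.15 -1.04] F [ 0.2  0.1 -0.1] w 59.8 0.0
cam [ 0.59537669 -0.24653659  0.32501852] [ 0.25237636  0.10991757 -0.96136585]
desk z -0.0005690528679700285
row [4.329, 0.897, -0.027] [0.007, 0.074, 12.697]
[[653.0, -218.9], [70.3, 38.2], 25.5, 'zmed', np.float64(0.0325)] 3616
[0.00725051 0.00294199 0.03243479]
```

The pack is seated flat in the case (top at 32.5 mm). On to the flat video pack.

>>> {"name": "servo_tool", "arguments": {"targets": [[70, 4.33, 0.9, 0, 0, 0.07, 12.7], [70, 4.33, 0.9, 0, 0, 0.07, 12.7], [70, 4.33, 0.9, 0, 0, 0.07, 12.7], [70, 4.33, 0.9, 0, 0, 0.07, 12.7], [70, 4.33, 0.9, 0, 0, 0.07, 12.7], [70, 4.33, 0.9, 0, 0, 0.07, 12.7], [70, 4.33, 0.9, 0, 0, 0.07, 12.7], [70, 4.33, 0.9, 0, 0, 0.07, 12.7], [70, 4.33, 0.9, 0, 0, 0.07, 12.7], [70, 4.33, 0.9, 0, 0, 0.07, 12.7]]}}

```text
t: 8.88
tool_pos: [0.4815, -0.2587, 0.1756]
ee_rot: [-0.004, 0.43, 0.903, -0.001]
force: [0.6, -0.6, 0.1]
width: 0.0699
grip_force: 0.0
```

```bash
python3 w.py w4; python3 -c "
from h import *
P=np.load('w4P.npy');H=P[...,2]
for k,x,y,zt in(('vp',.483,-.259,.028),('dp',.438,-.147,.036),('ap',.5615,-.3725,.019)):
    m=(abs(H-zt)<.004)&(np.hypot(P[...,0]-x,P[...,1]-y)<.06)
    if m.sum()>200: print(k,rect(P,m),m.sum())
row(483,-259.4,12,39)"
```

```text
t 8.88 tcp [ 481.5 -258.7  175.6] psi 39.1 j [-0.2   0.3  -0.26 -0.   -1.01 -2.26] F [ 0.6 -0.6  0.1] w 69.9 0.0
cam [ 0.44151031 -0.20677333  0.31805857] [ 0.1604113  -0.20466403 -0.9655987 ]
desk z -0.0005494753693142361
vp [[483.6, -258.4], [37.9, 70.1], 39.1, 'zmed', np.float64(0.0276)] 3571
dp [[439.0, -146.1], [42.5, 94.1], 28.8, 'zmed', np.float64(0.0355)] 7680
ap [[562.0, -371.7], [32.7, 45.8], 81.4, 'zmed', np.float64(0.0186)] 1385
row [-0.059, 0.034, 4.091] [-0.041, -0.053, 0.006]
```

View pics/w4.png

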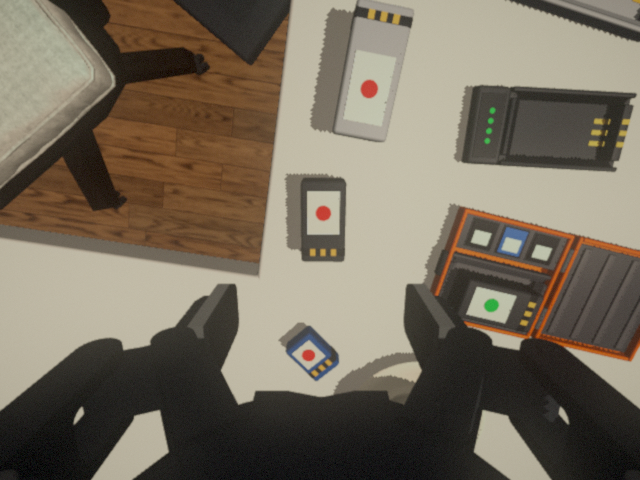

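Both pack and place measurements agree across cameras. In this view the flat video pack is at (323,218), drone pack (370,70), action pack (310,353), and the charged pack is seated in the case. Grasping the flat video pack.

>>> {"name": "servo_tool", "arguments": {"targets": [[65, -0.05, 0.05, 1.4, -0.04, -0.05, 0], [65, -0.05, 0.05, 2.6, -0.04, -0.05, 0], [65, -0.05, 0.05, 3.4, -0.04, -0.05, 0], [65, -0.05, 0.05, 3.9, -0.04, -0.05, 0], [65, -0.05, 0.05, 4.09, -0.04, -0.05, 0], [65, -0.05, 0.05, 4.09, -0.04, -0.05, 0], [50, -0.05, 0.05, 4.09, -0.04, -0.05, 0], [30, -0.05, 0.05, 4.09, -0.04, -0.05, 0], [30, -0.05, 0.05, 4.09, -0.04, -0.05, 0], [30, -0.05, 0.05, 4.09, -0.04, -0.05, 0], [30, -0.05, 0.05, 4.09, -0.04, -0.05, 0], [30, -0.05, 0.05, 4.09, -0.04, -0.05, 0]], "newtons": 50}}

```text
t: 10.42
tool_pos: [0.4843, -0.259, 0.0134]
ee_rot: [0.001, 0.43, 0.903, 0.0]
force: [-0.1, 0.4, 7.1]
width: 0.037
grip_force: 51.7
```

```bash
python3 -c "
from h import *
where();row(483.4,-258.8,120,39);row(590,-75,100,126)"
```

```text
t 10.43 tcp [ 484.3 -259.    13.4] psi 39.0 j [-0.2   0.51 -0.43  0.   -0.62 -2.27] F [-0.1  0.4  7.1] w 37.0 51.67605757713318
row [0.011, -0.011, -2.664] [0.012, 0.018, 0.002]
row [1.905, 4.951, -2.162] [-0.004, 0.024, -14.498]
```

>>> {"name": "servo_tool", "arguments": {"targets": [[30, 0, 0, -0.25, 0, 0, 0], [30, 0, 0, -0.8, 0, 0, 0], [30, 0, 0, -1.5, 0, 0, 0], [30, 0.1, 0.3, -2.1, 0, 0, -1], [30, 0.3, 0.8, -2.16, 0, 0, -2.5], [30, 0.55, 1.4, -2.16, 0, 0, -4], [30, 0.8, 2.1, -2.16, 0, 0, -5.6], [30, 1.05, 2.7, -2.16, 0, 0, -7.2], [30, 1.3, 3.3, -2.16, 0, 0, -8.8], [30, 1.5, 3.9, -2.16, 0, 0, -10.4], [30, 1.7, 4.4, -2.16, 0, 0, -12], [30, 1.85, 4.8, -2.16, 0, 0, -13.5], [30, 1.9, 4.95, -2.16, 0, 0, -14.3], [30, 1.9, 4.95, -2.16, 0, 0, -14.5], [30, 1.9, 4.95, -2.16, 0, 0, -14.5], [30, 1.9, 4.95, -2.16, 0, 0, -14.5]]}}

```text
t: 12.42
tool_pos: [0.5892, -0.0755, 0.0985]
ee_rot: [-0.0, -0.308, 0.951, 0.0]
force: [0.6, -0.7, -1.7]
width: 0.0368
grip_force: 50.8
```

```bash
cat > hand.py <<'E'
import sys
from h import *
# python3 hand.py name packh : pose of the held pack from wrist depth (region under the gripper between the fingers)
n=sys.argv[1]; ph=float(sys.argv[2])/1000; P=np.load(n+'P.npy');H=P[...,2];s=state();tz=s['tool_pos'][2]; e=0.012
v,u=np.mgrid[:480,:640]; R=Ro.from_quat(np.roll(s['ee_rot'],-1)); L=R.inv().apply((P-s['tool_pos']).reshape(-1,3)).reshape(P.shape)
m=(abs(H-(tz-e+ph))<.007)&(abs(L[...,1])<float(sys.argv[3])/2000-.002)&(abs(L[...,0])<.065)
Q=P[m]; A=np.c_[Q[:,:2]-Q[:,:2].mean(0),np.ones(len(Q))]
print('held',rect(P,m),m.sum(),'slope',np.linalg.lstsq(A,Q[:,2],rcond=None)[0].round(4),'TCP-bottom',(tz-np.median(Q[:,2])+ph)*1000)
hs=cv2.cvtColor(np.load(n+'.npz')['im'],cv2.COLOR_RGB2HSV); r=m&((hs[...,0]<8)|(hs[...,0]>172))&(hs[...,1]>150); print('dot',P[r].mean(0)*1000)
E
python3 w.py w5; python3 hand.py w5 28 38; python3 -c "
from h import *
row(590,-75,30,126);row(590,-75,18,126)"
```

```text
t 12.43 tcp [589.2 -75.5  98.5] psi 125.9 j [ 0.14  0.46 -0.24 -0.   -0.87 -1.09] F [ 0.6 -0.7 -1.7] w 36.8 50.813326835632324
cam [ 0.53615128 -0.1148407   0.24065313] [ 0.21441717  0.15530428 -0.96431626]
desk z -0.0005419283174577169
held [[589.1, -75.6], [71.9, 34.0], 35.9, 'zmed', np.float64(0.1127)] 13687 slope [ 0.0045 -0.0016  0.1127] TCP-bottom 13.812357181941158
dot [582.71895802 -81.00651853 113.40128505]
row [-0.023, -0.002, 1.713] [0.002, -0.002, -0.014]
row [-0.023, -0.002, 2.013] [0.002, -0.002, -0.014]
```

View pics/w5.png

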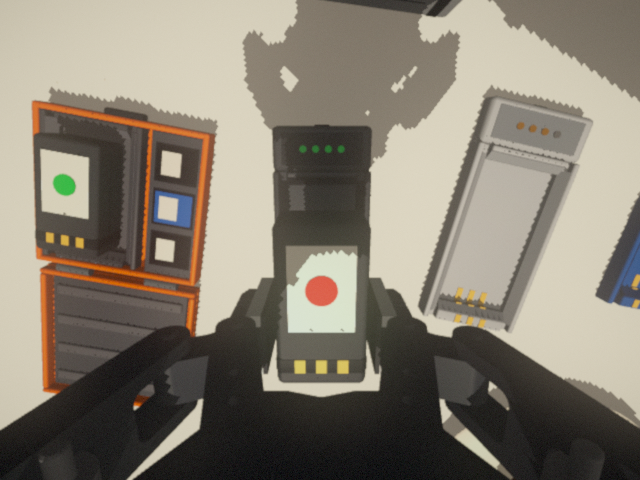

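The flat video pack (dot at (321,290)) is held level, contacts toward the charger's contact end, 1 mm off the pocket centre. Lowering it.

>>> {"name": "servo_tool", "arguments": {"targets": [[30, -0.025, 0, 0.6, 0, 0, 0], [30, -0.025, 0, 1.15, 0, 0, 0], [30, -0.025, 0, 1.55, 0, 0, 0], [30, -0.025, 0, 1.78, 0, 0, 0], [30, -0.025, 0, 1.89, 0, 0, 0], [30, -0.025, 0, 1.94, 0, 0, 0], [30, -0.025, 0, 1.96, 0, 0, 0], [30, -0.025, 0, 1.96, 0, 0, 0]]}}

```text
t: 13.48
tool_pos: [0.5906, -0.0745, 0.0205]
ee_rot: [0.0, -0.309, 0.951, -0.0]
force: [-0.3, -0.0, -0.8]
width: 0.0366
grip_force: 50.8
```

>>> {"name": "servo_tool", "arguments": {"targets": [[30, 0, 0, 0.012, 0, 0, 0], [30, 0, 0, 0.024, 0, 0, 0], [30, 0, 0, 0.024, 0, 0, 0]]}}

```text
t: 13.85
tool_pos: [0.5904, -0.0745, 0.0194]
ee_rot: [0.0, -0.309, 0.951, -0.0]
force: [-1.1, -0.2, 0.9]
width: 0.0368
grip_force: 51.0
```

Just touching (the force has gone from −0.8 to +0.9 N). One more small step to seat it.

>>> {"name": "servo_tool", "arguments": {"targets": [[30, 0, 0, 0.012, 0, 0, 0], [30, 0, 0, 0.018, 0, 0, 0], [30, 0, 0, 0.018, 0, 0, 0]]}}

```text
t: 14.22
tool_pos: [0.5904, -0.0746, 0.0194]
ee_rot: [0.0, -0.309, 0.951, -0.0]
force: [-1.7, -0.3, 6.2]
width: 0.0368
grip_force: 51.7
```

>>> {"name": "servo_tool", "arguments": {"targets": [[42, 0, 0, 0, 0, 0, 0], [52, 0, 0, 0, 0, 0, 0], [52, 0, 0, 0, 0, 0, 0], [52, 0, 0, 0, 0, 0, 0], [52, 0, 0, -0.5, 0, 0, 0], [52, 0, 0, -1.5, 0, 0, 0], [52, 0, 0, -2.8, 0, 0, 0], [60, 0, 0, -4, 0, 0, 0], [60, 0, 0, -4, 0, 0, 0]]}}

```text
t: 15.35
tool_pos: [0.593, -0.0745, 0.1834]
ee_rot: [0.005, -0.309, 0.951, -0.001]
force: [-0.1, -0.1, -1.1]
width: 0.0596
grip_force: 0.0
```

```bash
python3 w.py w6; python3 -c "
from h import *
P=np.load('w6P.npy');H=P[...,2]
m=(H>.022)&(H<.05)&(np.hypot(P[...,0]-.59,P[...,1]+.075)<.06);print(rect(P,m),m.sum())
Q=P[m];A=np.c_[Q[:,:2]-Q[:,:2].mean(0),np.ones(len(Q))];print(np.linalg.lstsq(A,Q[:,2],rcond=None)[0])
row(562,-372,130,81.4);row(562,-372,130,261.4)"
```

```text
t 15.35 tcp [593.  -74.5 183.4] psi 126.0 j [ 0.15  0.37 -0.14  0.   -1.05 -1.09] F [-0.1 -0.1 -1.1] w 59.6 0.0
cam [ 0.53854248 -0.11398172  0.32497766] [ 0.22431371  0.15606267 -0.9619396 ]
desk z -0.0005805223572367881
[[590.6, -75.7], [70.7, 38.1], 36.2, 'zmed', np.float64(0.0335)] 3642
[0.00379653 0.00460056 0.03343373]
row [4.966, -5.59, 1.254] [-0.002, 0.046, 7.428]
row [4.966, -5.59, 1.254] [-0.057, -0.003, -22.572]
```

The flat video pack is seated flat in its charger. Now the action pack.

>>> {"name": "servo_tool", "arguments": {"targets": [[52, 4.97, -5.6, 1.25, 0, 0, 7.43], [52, 4.97, -5.6, 1.25, 0, 0, 7.43], [52, 4.97, -5.6, 1.25, 0, 0, 7.43], [52, 4.97, -5.6, 1.25, 0, 0, 7.43], [52, 4.97, -5.6, 1.25, 0, 0, 7.43], [52, 4.97, -5.6, 1.25, 0, 0, 7.43], [52, 4.97, -5.6, 1.25, 0, 0, 7.43], [52, 4.97, -5.6, 1.25, 0, 0, 7.43], [52, 4.97, -5.6, 1.25, 0, 0, 7.43]]}}

```text
t: 16.52
tool_pos: [0.5616, -0.3713, 0.1288]
ee_rot: [0.0, 0.074, 0.997, -0.0]
force: [1.0, 0.6, -0.2]
width: 0.0521
grip_force: 0.0
```

```bash
python3 w.py w7; python3 -c "
from h import *
P=np.load('w7P.npy');H=P[...,2]
m=(abs(H-.019)<.004)&(np.hypot(P[...,0]-.562,P[...,1]+.372)<.04);print('ap',rect(P,m),m.sum())
m=(H>.03)&(H<.1)&(P[...,0]>.55)&(P[...,1]<-.33)&(P[...,0]<.8)&(np.hypot(P[...,0]-.562,P[...,1]+.372)>.06);print('near obstacles',P[m].min(0) if m.any() else 0)
row(562,-372,9,81.4)
T=cloud('top',np.load('top0.npz')['d']);m=(T[...,2]>.07)&(T[...,2]<.1)&(abs(T[...,0]-.62)<.08)&(T[...,1]<-.4)&(T[...,1]>-.55);print('glue',T[m].mean(0),m.sum())"
```

```text
t 16.52 tcp [ 561.6 -371.3  128.8] psi 81.5 j [-0.34  0.54  0.   -0.   -1.03 -1.37] F [ 1.   0.6 -0.2] w 52.1 0.0
cam [ 0.49644046 -0.36140331  0.27090735] [ 0.26268877 -0.03947041 -0.96407297]
desk z -0.0005423625963670577
ap [[562.1, -372.4], [32.1, 45.4], 80.7, 'zmed', np.float64(0.0186)] 2510
near obstacles [ 0.64267904 -0.40430074  0.03006907]
row [-0.011, -0.011, 2.997] [-0.0, 0.005, 0.016]
glue [ 0.6182018  -0.45324055  0.08729043] 187
```

View pics/w7.png

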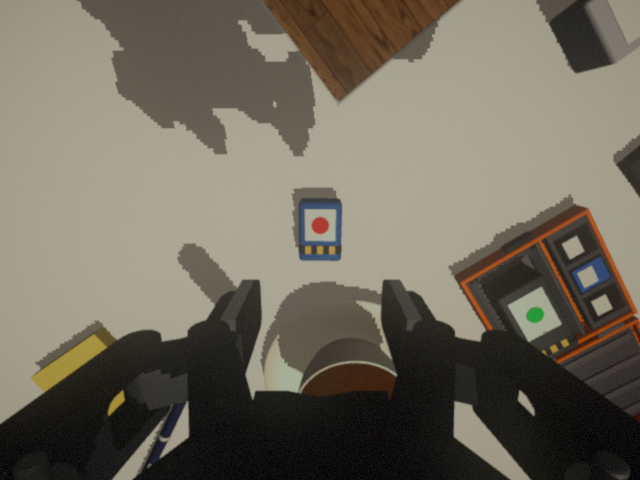

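Action pack at (320,230) is clear of the cup (near edge x 0.64) and glue stick. Grasping.

>>> {"name": "servo_tool", "arguments": {"targets": [[52, -0.01, -0.02, 1.0, 0, 0, 0.05], [52, -0.01, -0.02, 1.9, 0, 0, 0.05], [52, -0.01, -0.02, 2.5, 0, 0, 0.05], [52, -0.01, -0.02, 2.85, 0, 0, 0.05], [52, -0.01, -0.02, 3.0, 0, 0, 0.05], [52, -0.01, -0.02, 3.0, 0, 0, 0.05], [42, -0.01, -0.02, 3.0, 0, 0, 0.05], [25, -0.01, -0.02, 3.0, 0, 0, 0.05], [25, -0.01, -0.02, 3.0, 0, 0, 0.05], [25, -0.01, -0.02, 3.0, 0, 0, 0.05], [25, -0.01, -0.02, 3.0, 0, 0, 0.05]], "newtons": 40}}

```text
t: 17.95
tool_pos: [0.5621, -0.3738, 0.0097]
ee_rot: [0.001, 0.077, 0.997, -0.0]
force: [-0.9, 0.6, 6.6]
width: 0.0304
grip_force: 40.4
```

```bash
python3 -c "
from h import *
where();row(460,124.5,110,114.6)"
```

```text
t 17.95 tcp [ 562.1 -373.8    9.7] psi 81.1 j [-0.35  0.67 -0.1   0.   -0.8  -1.38] F [-0.9  0.6  6.6] w 30.4 40.36354601383209
row [4.441, 11.912, -2.524] [-0.012, 0.017, -5.581]
```

>>> {"name": "servo_tool", "arguments": {"targets": [[25, 0, 0, -0.25, 0, 0, 0], [25, 0, 0, -0.8, 0, 0, 0], [25, 0, 0, -1.5, 0, 0, 0], [25, 0, 0, -2.2, 0, 0, 0], [25, 0.25, 0.7, -2.5, 0, 0, -0.3], [25, 0.7, 1.9, -2.52, 0, 0, -0.9], [25, 1.2, 3.2, -2.52, 0, 0, -1.5], [25, 1.7, 4.5, -2.52, 0, 0, -2.1], [25, 2.2, 5.8, -2.52, 0, 0, -2.7], [25, 2.7, 7.1, -2.52, 0, 0, -3.3], [25, 3.15, 8.4, -2.52, 0, 0, -3.9], [25, 3.6, 9.6, -2.52, 0, 0, -4.5], [25, 4.0, 10.7, -2.52, 0, 0, -5], [25, 4.3, 11.5, -2.52, 0, 0, -5.4], [25, 4.44, 11.9, -2.52, 0, 0, -5.58], [25, 4.44, 11.9, -2.52, 0, 0, -5.58], [25, 4.44, 11.9, -2.52, 0, 0, -5.58]]}}

```text
t: 20.08
tool_pos: [0.4594, 0.1235, 0.1091]
ee_rot: [-0.0, -0.212, 0.977, -0.0]
force: [-0.6, 0.5, -0.1]
width: 0.0307
grip_force: 39.8
```

```bash
sed -i 's/e=0.012/e=float(sys.argv[4])\/1000/' hand.py; python3 w.py w8; python3 hand.py w8 19 32 9; python3 -c "
from h import *
row(460,124.5,16,114.6)"
```

```text
t 20.07 tcp [459.4 123.5 109.1] psi 114.5 j [ 0.61  0.27 -0.52 -0.   -0.79 -1.75] F [-0.6  0.5 -0.1] w 30.7 39.75214183330536
cam [0.3997338  0.09575278 0.25129143] [ 0.24061534  0.10943924 -0.96443108]
desk z -0.0005224765603025912
held [[459.4, 123.3], [46.2, 28.0], 24.5, 'zmed', np.float64(0.1181)] 6896 slope [0.0152 0.0056 0.118 ] TCP-bottom 10.040564330407936
dot [455.07484497 121.03151699 118.83449298]
row [-0.026, 0.021, 2.329] [0.001, -0.006, -0.02]
```

View pics/w8.png

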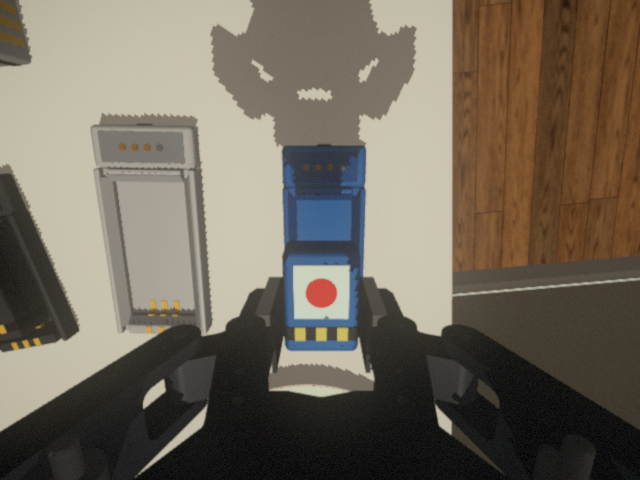

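Held level over the action charger (dot (321,293)), contacts at the right end. Lowering.

>>> {"name": "servo_tool", "arguments": {"targets": [[25, -0.02, 0.025, 0.7, 0, 0, 0], [25, -0.02, 0.025, 1.35, 0, 0, 0], [25, -0.02, 0.025, 1.85, 0, 0, 0], [25, -0.02, 0.025, 2.12, 0, 0, 0], [25, -0.02, 0.025, 2.24, 0, 0, 0], [25, -0.02, 0.025, 2.29, 0, 0, 0], [25, -0.02, 0.025, 2.31, 0, 0, 0], [25, -0.02, 0.025, 2.31, 0, 0, 0]]}}

```text
t: 21.12
tool_pos: [0.4601, 0.1258, 0.0173]
ee_rot: [0.0, -0.213, 0.977, 0.0]
force: [0.6, -0.1, -1.3]
width: 0.0307
grip_force: 39.8
```

>>> {"name": "servo_tool", "arguments": {"targets": [[25, 0, 0, 0.01, 0, 0, 0], [25, 0, 0, 0.02, 0, 0, 0], [25, 0, 0, 0.02, 0, 0, 0]]}}

```text
t: 21.5
tool_pos: [0.4598, 0.1256, 0.0161]
ee_rot: [-0.0, -0.213, 0.977, 0.0]
force: [-0.7, 0.1, -0.3]
width: 0.0306
grip_force: 39.8
```

>>> {"name": "servo_tool", "arguments": {"targets": [[25, 0, 0, 0.012, 0, 0, 0], [25, 0, 0, 0.024, 0, 0, 0], [25, 0, 0, 0.024, 0, 0, 0]]}}

```text
t: 21.88
tool_pos: [0.4598, 0.1256, 0.0156]
ee_rot: [0.0, -0.213, 0.977, 0.0]
force: [-1.6, -0.2, 3.9]
width: 0.0309
grip_force: 40.4
```

>>> {"name": "servo_tool", "arguments": {"targets": [[36, 0, 0, 0, 0, 0, 0], [46, 0, 0, 0, 0, 0, 0], [46, 0, 0, 0, 0, 0, 0], [46, 0, 0, 0, 0, 0, 0], [46, 0, 0, -0.5, 0, 0, 0], [46, 0, 0, -1.5, 0, 0, 0], [46, 0, 0, -2.8, 0, 0, 0], [60, 0, 0, -4, 0, 0, 0], [60, 0, 0, -4, 0, 0, 0]]}}

```text
t: 23.0
tool_pos: [0.462, 0.1268, 0.1791]
ee_rot: [0.005, -0.213, 0.977, 0.002]
force: [0.5, -0.2, 0.0]
width: 0.0604
grip_force: 0.0
```

```bash
python3 w.py w9; python3 -c "
from h import *
P=np.load('w9P.npy');H=P[...,2]
m=(H>.018)&(H<.05)&(np.hypot(P[...,0]-.46,P[...,1]-.125)<.05);print(rect(P,m),m.sum())
Q=P[m];A=np.c_[Q[:,:2]-Q[:,:2].mean(0),np.ones(len(Q))];print(np.linalg.lstsq(A,Q[:,2],rcond=None)[0])
row(438.7,-146.4,160,208.8)"
```

```text
t 23.0 tcp [462.  126.8 179.1] psi 114.6 j [ 0.61  0.18 -0.42  0.   -0.96 -1.75] F [ 0.5 -0.2  0. ] w 60.4 0.0
cam [0.40114063 0.09816482 0.32061593] [ 0.24908408  0.11488882 -0.96164322]
desk z -0.0005435206632306175
[[460.6, 124.6], [46.6, 31.8], 25.5, 'zmed', np.float64(0.0245)] 1940
[0.00376234 0.00489515 0.02444571]
row [3.326, -5.968, 0.396] [-0.024, 0.039, -15.706]
```

The action pack is seated flat. Last one: the drone pack.

>>> {"name": "servo_tool", "arguments": {"targets": [[65, 3.3, -5.95, 0.4, 0, 0, -15.7], [65, 3.3, -5.95, 0.4, 0, 0, -15.7], [65, 3.3, -5.95, 0.4, 0, 0, -15.7], [65, 3.3, -5.95, 0.4, 0, 0, -15.7], [65, 3.3, -5.95, 0.4, 0, 0, -15.7], [65, 3.3, -5.95, 0.4, 0, 0, -15.7], [65, 3.3, -5.95, 0.4, 0, 0, -15.7], [65, 3.3, -5.95, 0.4, 0, 0, -15.7], [65, 3.3, -5.95, 0.4, 0, 0, -15.7], [65, 3.3, -5.95, 0.4, 0, 0, -15.7], [65, 3.3, -5.95, 0.4, 0, 0, -15.7], [65, 3.3, -5.95, 0.4, 0, 0, -15.7]]}}

```text
t: 24.55
tool_pos: [0.4382, -0.1458, 0.1582]
ee_rot: [0.0, 0.86, -0.51, -0.001]
force: [-0.1, 0.4, -0.3]
width: 0.065
grip_force: 0.0
```

```bash
python3 w.py w10; python3 -c "
from h import *
P=np.load('w10P.npy');H=P[...,2]
m=(abs(H-.036)<.004)&(np.hypot(P[...,0]-.4387,P[...,1]+.1464)<.07);print('dp',rect(P,m),m.sum())
row(438.7,-146.4,14,208.8)"
```

```text
t 24.55 tcp [ 438.2 -145.8  158.2] psi -151.3 j [ 0.03  0.18 -0.48 -0.   -0.91  0.47] F [-0.1  0.4 -0.3] w 65.0 0.0
cam [ 0.47199198 -0.20460847  0.3002554 ] [-0.1293071   0.23235237 -0.96399795]
desk z -0.0006092893983303262
dp [[440.0, -146.9], [42.0, 93.2], 28.7, 'zmed', np.float64(0.0356)] 6247
row [0.02, -0.003, 3.611] [0.011, 0.008, -0.013]
```

View pics/w10.png

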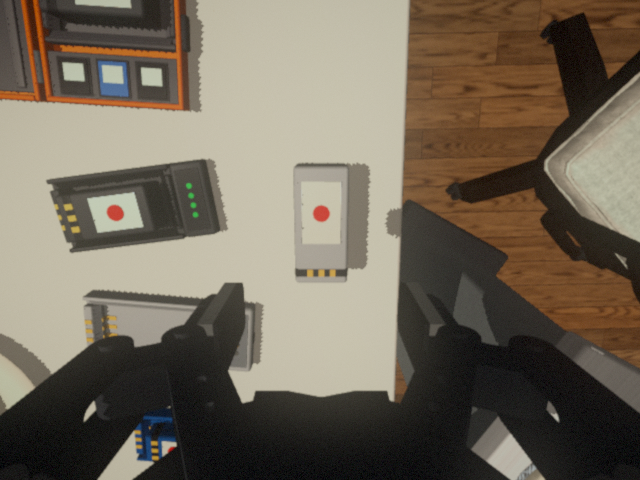

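Drone pack at (321,222), clear around. Grasping.

>>> {"name": "servo_tool", "arguments": {"targets": [[65, 0.03, -0.02, 1.2, 0, 0, 0], [65, 0.03, -0.02, 2.3, 0, 0, 0], [65, 0.03, -0.02, 3.1, 0, 0, 0], [65, 0.03, -0.02, 3.5, 0, 0, 0], [65, 0.03, -0.02, 3.61, 0, 0, 0], [65, 0.03, -0.02, 3.61, 0, 0, 0], [52, 0.03, -0.02, 3.61, 0, 0, 0], [34, 0.03, -0.02, 3.61, 0, 0, 0], [34, 0.03, -0.02, 3.61, 0, 0, 0], [34, 0.03, -0.02, 3.61, 0, 0, 0], [34, 0.03, -0.02, 3.61, 0, 0, 0]], "newtons": 65}}

```text
t: 25.98
tool_pos: [0.4404, -0.1465, 0.0158]
ee_rot: [-0.0, 0.861, -0.509, 0.001]
force: [-0.1, 0.1, 5.9]
width: 0.0408
grip_force: 67.5
```

```bash
python3 -c "
from h import *
where();row(520,19.6,110,113.6)"
```

```text
t 25.98 tcp [ 440.4 -146.5   15.8] psi -151.2 j [ 0.03  0.41 -0.64  0.   -0.52  0.47] F [-0.1  0.1  5.9] w 40.8 67.50186324119568
row [-2.68, -3.747, -2.353] [-0.013, 0.003, 15.865]
```

>>> {"name": "servo_tool", "arguments": {"targets": [[34, 0, 0, -0.25, 0, 0, 0], [34, 0, 0, -0.8, 0, 0, 0], [34, 0, 0, -1.5, 0, 0, 0], [34, 0, 0, -2.1, 0, 0, 0.5], [34, -0.2, -0.3, -2.35, 0, 0, 1.8], [34, -0.5, -0.7, -2.35, 0, 0, 3.3], [34, -0.8, -1.1, -2.35, 0, 0, 4.8], [34, -1.1, -1.5, -2.35, 0, 0, 6.3], [34, -1.4, -1.9, -2.35, 0, 0, 7.8], [34, -1.7, -2.3, -2.35, 0, 0, 9.3], [34, -2.0, -2.75, -2.35, 0, 0, 10.8], [34, -2.3, -3.2, -2.35, 0, 0, 12.3], [34, -2.5, -3.5, -2.35, 0, 0, 13.8], [34, -2.68, -3.75, -2.35, 0, 0, 15.2], [34, -2.68, -3.75, -2.35, 0, 0, 15.87], [34, -2.68, -3.75, -2.35, 0, 0, 15.87], [34, -2.68, -3.75, -2.35, 0, 0, 15.87]]}}

```text
t: 28.1
tool_pos: [0.5196, 0.0196, 0.1088]
ee_rot: [-0.0, -0.204, 0.979, 0.0]
force: [0.2, 0.3, -2.1]
width: 0.0405
grip_force: 66.5
```

```bash
python3 w.py w11; python3 hand.py w11 36 42 15; python3 -c "
from h import *
row(520,19.6,22,113.6)"
```

```text
t 28.1 tcp [519.6  19.6 108.8] psi 113.6 j [ 0.35  0.34 -0.41 -0.   -0.82 -1.51] F [ 0.2  0.3 -2.1] w 40.5 66.47223114967346
cam [ 0.45946512 -0.007288    0.2509447 ] [ 0.24282801  0.10605811 -0.96425424]
desk z -0.0005472977657893348
held [[516.1, 18.0], [82.3, 38.0], 23.6, 'zmed', np.float64(0.1287)] 19336 slope [ 0.0036 -0.0005  0.1286] TCP-bottom 16.148980053691204
dot [511.53712016  15.50678821 129.39219182]
row [-0.008, -0.002, 2.171] [0.002, -0.0, -0.003]
```

View pics/w11.png

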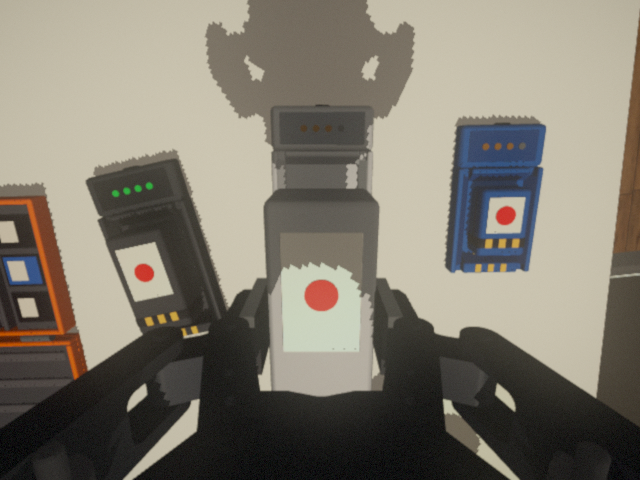

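Held level over the drone charger (dot (321,295)). From the dot and rear edge the pack is about 1 mm too far toward +x, so I'll correct that and lower it.

>>> {"name": "servo_tool", "arguments": {"targets": [[34, 0.03, 0, 0.6, 0, 0, 0], [34, 0.03, 0, 1.2, 0, 0, 0], [34, 0.03, 0, 1.7, 0, 0, 0], [34, 0.03, 0, 1.96, 0, 0, 0], [34, 0.03, 0, 2.08, 0, 0, 0], [34, 0.03, 0, 2.13, 0, 0, 0], [34, 0.03, 0, 2.15, 0, 0, 0], [34, 0.03, 0, 2.15, 0, 0, 0]]}}

```text
t: 29.15
tool_pos: [0.5191, 0.0193, 0.0231]
ee_rot: [0.0, -0.204, 0.979, 0.0]
force: [-0.6, -0.2, -2.5]
width: 0.0407
grip_force: 66.6
```

>>> {"name": "servo_tool", "arguments": {"targets": [[34, 0, 0, 0.01, 0, 0, 0], [34, 0, 0, 0.02, 0, 0, 0], [34, 0, 0, 0.02, 0, 0, 0]]}}

```text
t: 29.52
tool_pos: [0.5188, 0.0192, 0.0219]
ee_rot: [-0.0, -0.204, 0.979, 0.0]
force: [0.4, 0.5, -2.3]
width: 0.0409
grip_force: 66.6
```

>>> {"name": "servo_tool", "arguments": {"targets": [[34, 0, 0, 0.012, 0, 0, 0], [34, 0, 0, 0.022, 0, 0, 0], [34, 0, 0, 0.022, 0, 0, 0]]}}

```text
t: 29.9
tool_pos: [0.5189, 0.0192, 0.0218]
ee_rot: [0.0, -0.204, 0.979, -0.0]
force: [-2.2, 0.2, 4.8]
width: 0.0407
grip_force: 67.6
```

Contact. Release and rise.

>>> {"name": "servo_tool", "arguments": {"targets": [[46, 0, 0, 0, 0, 0, 0], [56, 0, 0, 0, 0, 0, 0], [56, 0, 0, 0, 0, 0, 0], [56, 0, 0, 0, 0, 0, 0], [56, 0, 0, -0.5, 0, 0, 0], [56, 0, 0, -1.5, 0, 0, 0], [56, 0, 0, -2.8, 0, 0, 0], [60, 0, 0, -4, 0, 0, 0], [60, 0, 0, -4.5, 0, 0, 0], [60, 0, 0, -4.5, 0, 0, 0]]}}

```text
t: 31.15
tool_pos: [0.5196, 0.0195, 0.2026]
ee_rot: [0.002, -0.204, 0.979, 0.0]
force: [-0.2, 0.3, -0.4]
width: 0.0599
grip_force: 0.0
```

```bash
python3 w.py w12; python3 -c "
from h import *
P=np.load('w12P.npy');H=P[...,2]
for k,x,y,lo in(('dp',.52,.02,.03),('vp',.59,-.075,.024),('ap',.46,.125,.019),('case',.653,-.217,.022)):
    m=(H>lo)&(H<.05)&(np.hypot(P[...,0]-x,P[...,1]-y)<.065)
    if m.sum()<300: print(k,'few');continue
    Q=P[m];A=np.c_[Q[:,:2]-Q[:,:2].mean(0),np.ones(len(Q))];print(k,rect(P,m),np.linalg.lstsq(A,Q[:,2],rcond=None)[0].round(4))
where()"
```

```text
t 31.15 tcp [519.6  19.5 202.6] psi 113.6 j [ 0.35  0.23 -0.29 -0.   -1.04 -1.51] F [-0.2  0.3 -0.4] w 59.9 0.0
cam [ 0.45883159 -0.00751393  0.34442885] [ 0.24681294  0.10712004 -0.96312443]
desk z -0.0005697653400164116
dp [[520.7, 19.2], [93.5, 42.0], 23.6, 'zmed', np.float64(0.0415)] [0.0007 0.001  0.0415]
vp [[590.4, -75.3], [70.9, 38.5], 36.1, 'zmed', np.float64(0.0335)] [ 0.0345 -0.0393  0.0331]
ap [[460.7, 124.5], [46.0, 33.1], 23.8, 'zmed', np.float64(0.0245)] [-0.0122  0.0297  0.0243]
case [[652.9, -218.3], [70.9, 39.7], 24.6, 'zmed', np.float64(0.0324)] [ 0.0498 -0.0888  0.0315]
t 31.2 tcp [518.6  19.3 200.9] psi 113.5 j [ 0.35  0.23 -0.3  -0.   -1.04 -1.51] F [ 0.2 -0.  -0.8] w 59.8 0.0
```

View pics/w12.png

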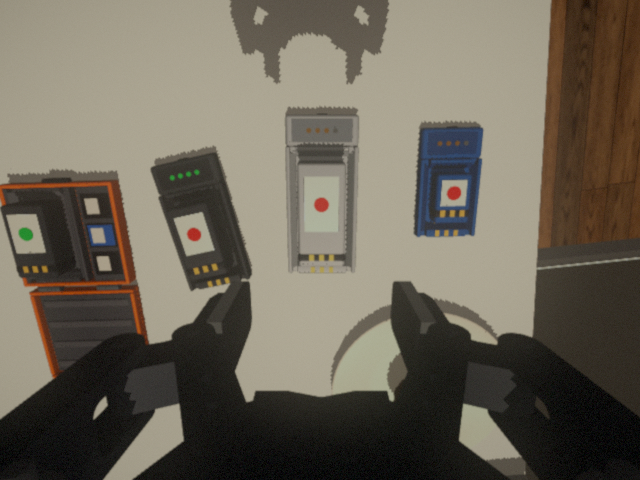

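All four packs are in their pockets: charged video pack (25,234) in the case, flat video (194,235), drone (321,205) and action (454,193). Contacts are at the gold ends and the tops are at the expected heights.

```bash
python3 -c "
from rig import job_done; print(job_done())"
```

```text
the job is handed in; nothing more can be done
None
```

The job is handed in at about 31 s: the charged video pack is in the case and the three flat packs lie flat in their own chargers, gold contacts at the contact ends, with the cup and glue stick not touched.

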